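Take the battery cover off the shed torch

TASK

Open the battery compartment of the torch that lies in its cradle on the shelf: press the cover's two opposing side tabs together, lift the cover off, and carry it to the plain, undivided seedling tray. Set it down there, the same way up, on the tray's floor (do not drop it in) and let go.

Things in the scene. Friction and masses are not known exactly. Their poses are not given: they have to be found in the camera images.
- cover_grip (a point): Grip point of the grey snap-fit battery cover (80 x 60 mm plate, 5 mm thick, with block and tabs) on the flat top (62 mm high) of a yellow torch, 200 x 88 mm, fixed in a cradle. Midway between the tabs, 10 mm below their tops, 25 mm above the plate's upper side, 46 mm above the feet under the plate (16 mm deep, inside the torch). Axes: x to the lens end, y from right tab to left tab, z up. 110 g.
- tab_left (a joint): Travel (m) of the upright tab plate, 30 mm wide along x, on the cover's +y side: 0 free, 0.008 fully pressed in against its stop. Sprung, 2.5 N to start, 6.5 N at the stop; springs back when let go. The tabs' outer faces are 57 mm apart when free, 41 mm when fully pressed.
- tab_right (a joint): The same for the tab on the -y side. Hooks on both tabs hold the cover until both are pressed 6 mm or more; then it lifts straight up, clear of the torch after 16 mm. Pinched with 20 to 40 N, the tabs sit on their stops and carry the cover.
- plain_tray: Loose black seedling tray without dividers, 190 (x) by 170 (y) by 30 mm high, walls and floor 4 mm, 400 g. Origin: centre of its underside, on the shelf; x along the long side, z up. It stands left or right of the torch; the like tray with twelve cells on the other side is not meant. A lidded jar, a trowel and a scoop lie beyond.
Things that resemble listed ones, but are neither listed nor needed, are in the scene too. There is more than one size of the part that bears cover_grip; the job needs the middle-sized.

How it is judged:
On the way, in this order (a step that is already met when the one before it is completed fails the run):
1. both tabs are pressed in at least 5 mm while the cover still sits on the torch (value of joint each of tab_left, tab_right above 0.005 m and distance of cover_grip from where it was at the start of the episode below 0.012 m), for 0.05 s.
2. the cover is lifted clear of the torch (25 mm or more) (height (world z) of cover_grip above 0.117 m), for 0.05 s.
3. the cover, still held by a pressed tab, is lowered into the plain tray to within 25 mm of its floor (value of joint any of tab_left, tab_right above 0.003 m and z of cover_grip in the frame of plain_tray below 0.075 m and x of cover_grip in the frame of plain_tray between -0.075 and 0.075 m and y of cover_grip in the frame of plain_tray between -0.065 and 0.065 m), for 0.05 s.
At the end, for the whole second after the job is handed in: The cover stands on the floor of the plain tray (grip point 50 mm above the tray's underside, within 8 mm; within 75 mm of the tray's centre along x and 65 mm along y), the same way up within 10 degrees, both tabs sprung back to less than 3 mm, the tray at rest flat on the shelf (z of cover_grip in the frame of plain_tray between 0.042 and 0.058 m and x of cover_grip in the frame of plain_tray between -0.075 and 0.075 m and y of cover_grip in the frame of plain_tray between -0.065 and 0.065 m and angle between cover_grip's own z axis and vertical below 0.17 rad and angle between plain_tray's own z axis and vertical below 0.1 rad and height (world z) of plain_tray below 0.01 m and value of joint each of tab_left, tab_right below 0.003 m and linear speed of plain_tray below 0.02 m/s); the robot touches nothing.
It also fails if it takes over 32 s, if anything falls off the work surface, if the arm or the gripper's body presses on something with over 40 N, if the wrist force passes 120 N, or if a joint passes its speed limit or range.

ROBOT

A 6-joint arm with a two-finger parallel gripper is mounted at the origin on the work surface. World frame = base frame: x ahead of the robot, y to its left, z up, the work surface at z = 0. Lengths are in m, angles in rad, forces in N, time in s.
With the tool pointing down it reaches from about 0.3 to 0.75 m from the base axis. Payload 8.5 kg.
Tool frame: the origin (TCP) lies at the very end of the fingers, on their centre line; the grasp point (between the pads) lies grip_point_offset behind it (grip_point_offset is the distance from the TCP to the grasp point, in m); z points along the fingers, x is the direction in which the jaws open and shut, and the axes are right-handed (so a half turn about z gives the same grasp; the last joint's range is limited). The gripper opens to 85 mm and grips with 20 to 120 N. Pads are 22 mm wide; open, the fingers measure 114 mm over their backs; the gripper's body (76 mm by 85 mm) begins 54 mm behind the grasp point. The pads swing forward as they close: fully open they stand 13 mm farther back than shut.
Start: joints at [1.022, 0.381, 1.297, -0, 1.464, -0.215], TCP at [0.18, 0.52, 0.208] pointing down, gripper open.
Joint ranges: [-3.11, 3.11], [-0.89, 2.33], [0.22, 2.48], [-1.42, 4.56], [0.17, 2.85], [-2.88, 2.88]. Speed limits (rad/s): [2.39, 2.39, 3.14, 3.14, 3.14, 3.14].

INTERFACE

Orientations are given as a 3x3 rotation matrix whose columns are the frame's x, y, z axes.
In Python, from cell import * gives the robot as it stands. The module is installed in compiled form; this text tells all that it offers.
- The arm moves only by the shell command python3 -m crank 'ROWS' [FORCE]. ROWS is JSON, a list of rows, each a list of 7 numbers: the gripper's target within -1 to 1 (fully open at 1, half-way at 0, shut at -1), then the shift along the world's x, y, z in mm, then the turn, a rotation vector about the world's x, y, z in rad. A call has exactly 8 rows; each row is the pose to reach, as a shift and turn from the pose measured when the call began; what a row does not reach only later rows make up. A row lasts 1/10 s, in which the tool goes at most 50 mm and 8.59 degrees, less where a joint would pass 70% of its speed; a pose out of reach is approached as far as the arm can. A call with a gripper value outside its range is refused whole. The fingers move at their own pace and stop on an object; FORCE is the grip in N (left out, the last holds). Time passes only in rows, so rows that repeat a pose let the fingers close, or fill a call up. It gives the time, the measured TCP pose, the force and the opening at its end, in the units of the state.
- state(): the state, without advancing time (a new reading comes with each control period).
- capture(name): name is "side" or "top" or "wrist"; returns the picture (384x512x3 uint8, blue, green, red); there is no depth.
- calibration(name): a dict with "camera_matrix" (3x3 intrinsics, pixels), "extrinsics" (4x4, takes a point from world to camera coordinates); the wrist camera has in their place "mount" (4x4, takes a point from camera to tool coordinates, whose origin is the TCP and whose axes are the tool frame's). Camera axes: x right, y down, z forward; pixel columns grow to the right and rows downward; lengths in m; the calibration is good to about 2 mm. A picture is of the moment at which its call begins: read the wrist's pose just before it. calibration takes no time and is no camera call.
- sign_off(): hands the job in, once; it reports no verdict.
The state is a dict: "clock": time; "joints": joint angles; "joint_vel": joint speeds; "joint_torque": joint torques, N m; "tool_pos": TCP position; "ee_rot": TCP orientation; "wrist_force": force on the tool from outside, world axes, zero at the start; "wrist_torque": the same for the moment, N m; "width": finger opening in m.
Only numpy, scipy, OpenCV 4.12 (cv2) and the standard library are available. Lean on these libraries where they do the work, as an engineer would, in place of code of your own. Each camera call takes 0.05 s, during which the arm holds its last target.

## Working session

There is one attempt and no reset: what is moved stays moved. The work goes in short steps, Python scripts to look and compute and a shell command to move; the robot and the scene stay as the last step left them, time stands still between calls to the robot, and variables do not carry over. Pictures are saved under pics/ and viewed, and the job is handed in when it is done.

```bash
mkdir -p pics; python3 - <<'E'
from cell import *
import cv2
for n in ("top","side","wrist"):
    print(n,{k:v.round(4).tolist() for k,v in calibration(n).items() if hasattr(v,'round')} or calibration(n))
    cv2.imwrite(f"pics/{n}0.png",capture(n))
s=state();print(s['clock'],s['tool_pos'],s['ee_rot'],s['width'])
print(globals().get('grip_point_offset'))
E
```

```text
top {'camera_matrix': [[421.4271, 0.0, 258.3315], [0.0, 421.4271, 190.746], [0.0, 0.0, 1.0]], 'extrinsics': [[0.0254, -0.9996, 0.0108, -0.0049], [-0.9924, -0.0266, -0.1204, 0.4569], [0.1207, -0.0077, -0.9927, 0.9041], [0.0, 0.0, 0.0, 1.0]]}
side {'camera_matrix': [[406.8644, 0.0, 251.7655], [0.0, 406.8644, 190.603], [0.0, 0.0, 1.0]], 'extrinsics': [[0.9477, -0.3188, 0.0144, -0.418], [-0.1745, -0.5555, -0.813, 0.1323], [0.2671, 0.768, -0.5821, 0.7476], [0.0, 0.0, 0.0, 1.0]]}
wrist {'camera_matrix': [[334.1234, 0.0, 252.7383], [0.0, 334.1234, 194.4326], [0.0, 0.0, 1.0]], 'mount': [[1.0, -0.0002, -0.0004, -0.0002], [0.0003, 0.9566, 0.2913, -0.0739], [0.0004, -0.2913, 0.9566, -0.1655], [0.0, 0.0, 0.0, 1.0]]}
0.15 [0.18006863 0.51943543 0.20796453] [[ 3.27570849e-01  9.44826446e-01 -5.70011223e-04]
 [ 9.44826011e-01 -3.27571263e-01 -9.36123490e-04]
 [-1.07119353e-03 -2.31914663e-04 -9.99999399e-01]] 0.08543928469293982
0.0187
```

View pics/top0.png

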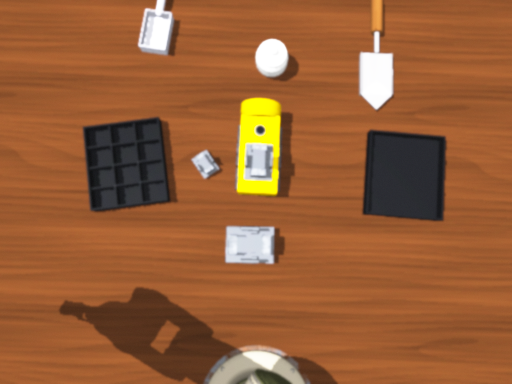

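View pics/side0.png

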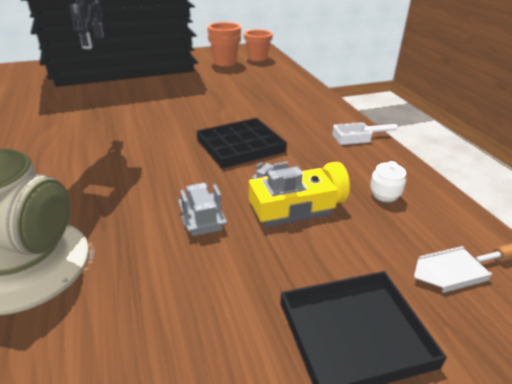

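The top view shows the torch at about (259,150) with its lens end up (+x). The plain tray is at about (404,175), to the robot's right, and the celled tray is on the left. A larger loose cover lies at (250,245) and a small one at (205,163). I'll enlarge the torch.

```bash
python3 - <<'E'
import cv2
a=cv2.imread("pics/top0.png")
cv2.imwrite("pics/c1.png",cv2.resize(a[90:210,220:300],None,fx=7,fy=7,interpolation=cv2.INTER_CUBIC)[:,:][0:600] if 0 else cv2.resize(a[92:202,200:300],(545,600),interpolation=cv2.INTER_CUBIC))
cv2.imwrite("pics/c2.png",cv2.resize(a[120:230,350:460],(600,600),interpolation=cv2.INTER_CUBIC))
b=cv2.imread("pics/side0.png")
cv2.imwrite("pics/c3.png",cv2.resize(b[150:230,240:350],(770,560),interpolation=cv2.INTER_CUBIC))
E
```

```text
(no output)
```

View pics/c1.png

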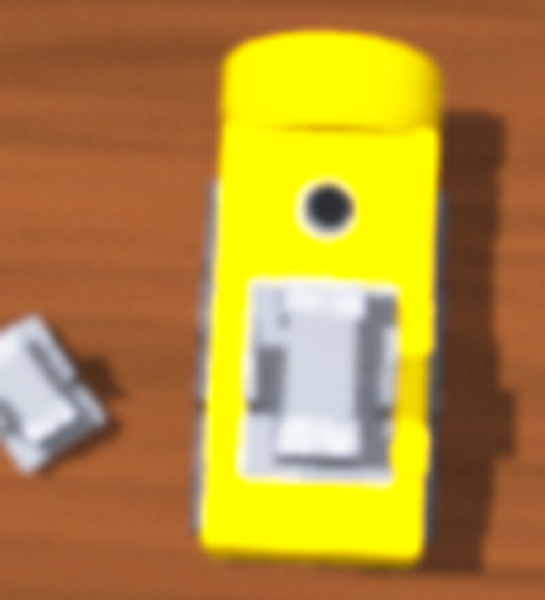

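View pics/c2.png

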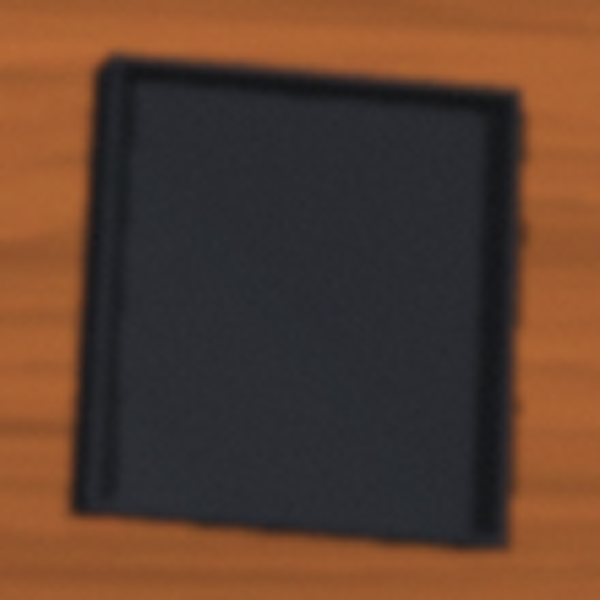

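View pics/c3.png

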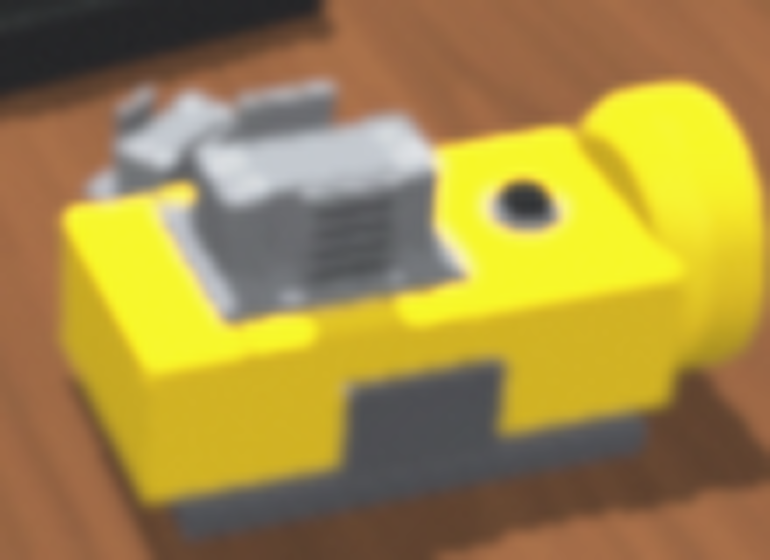

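```bash
cat > h.py <<'E'
import numpy as np
from cell import *
def ray(name,uv,z,pose=None):
    c=calibration(name);K=np.array(c['camera_matrix'])
    if name=='wrist':
        p,R=pose;M=np.array(c['mount']);Rc=R@M[:3,:3];o=R@M[:3,3]+p
    else:
        E=np.array(c['extrinsics']);Rc=E[:3,:3].T;o=-Rc@E[:3,3]
    uv=np.atleast_2d(uv).astype(float)
    d=np.linalg.solve(K,np.c_[uv,np.ones(len(uv))].T).T@Rc.T
    return o+d*((z-o[2])/d[:,2])[:,None]
def proj(name,P,pose=None):
    c=calibration(name);K=np.array(c['camera_matrix'])
    if name=='wrist':
        p,R=pose;M=np.array(c['mount']);Rc=R@M[:3,:3];o=R@M[:3,3]+p
    else:
        E=np.array(c['extrinsics']);Rc=E[:3,:3].T;o=-Rc@E[:3,3]
    q=(np.atleast_2d(P)-o)@Rc@K.T
    return q[:,:2]/q[:,2:]
def rep(n,p):
    p=p[:,:2];print(n,p.round(4).tolist(),'ctr',p.mean(0).round(4),'sides',np.linalg.norm(p-np.roll(p,-1,0),axis=1).round(4))
    x=(p[0]+p[1]-p[2]-p[3]);print('  xdir deg',np.degrees(np.arctan2(x[1],x[0])).round(2))
E
python3 - <<'E'
from h import *
c=np.array([(252,283),(398,288),(392,480),(240,475)])
rep('plate',ray('top',c/5.45+[200,92]-0.4,.067))
c=np.array([(220,130),(438,130),(420,555),(202,545)])
rep('torch',ray('top',c/5.45+[200,92]-.4,.062))
c=np.array([(108,60),(520,92),(508,545),(75,512)])
rep('tray',ray('top',c/5.4545+[350,120]-.4,[.03]*4 ))
E
```

```text
plate [[0.5534, 0.0367], [0.553, -0.0208], [0.4766, -0.0201], [0.4769, 0.0392]] ctr [0.515  0.0088] sides [0.0575 0.0765 0.0593 0.0765]
  xdir deg -1.19
torch [[0.6166, 0.0514], [0.6191, -0.0356], [0.448, -0.0318], [0.4497, 0.0533]] ctr [0.5333 0.0093] sides [0.087  0.1711 0.0852 0.1669]
  xdir deg -0.96
tray [[0.5996, -0.2394], [0.5909, -0.4098], [0.4038, -0.3997], [0.4125, -0.2249]] ctr [ 0.5017 -0.3184] sides [0.1706 0.1874 0.175  0.1877]
  xdir deg -3.77
```

```bash
python3 -m crank '[[1,26,-40,0,0,0,0.05],[1,52,-80,0,0,0,0.1],[1,78,-120,0,0,0,0.15],[1,104,-160,0,0,0,0.2],[1,130,-200,0,0,0,0.25],[1,156,-240,0,0,0,0.314],[1,182,-280,0,0,0,0.314],[1,208,-320,0,0,0,0.314]]'
```

```text
clock: 0.95
tool_pos: [0.3887, 0.1976, 0.208]
ee_rot: [[0.02, 1.0, -0.0], [1.0, -0.02, -0.001], [-0.001, -0.0, -1.0]]
wrist_force: [0.7, -0.1, -0.7]
width: 0.0856
```

```bash
python3 -m crank '[[1,26,-40,0,0,0,0],[1,52,-80,0,0,0,0],[1,78,-120,0,0,0,0],[1,104,-160,0,0,0,0],[1,126,-189,0,0,0,0],[1,126,-189,0,0,0,0],[1,126,-189,0,0,0,0],[1,126,-189,0,0,0,0]]'
python3 - <<'E'
from h import *
import cv2
s=state();print(s['tool_pos'],s['ee_rot'].tolist())
a=capture('wrist');cv2.imwrite('pics/w1.png',a)
cv2.imwrite('pics/w1b.png',cv2.resize(a,None,fx=1.56,fy=1.56,interpolation=cv2.INTER_CUBIC))
E
```

```text
clock: 1.75
tool_pos: [0.514, 0.0095, 0.2079]
ee_rot: [[0.019, 1.0, -0.001], [1.0, -0.019, -0.001], [-0.001, -0.001, -1.0]]
wrist_force: [-1.0, -0.5, 0.0]
width: 0.0856
[0.51403284 0.00947375 0.20793889] [[0.018818074512233295, 0.9998226346680432, -0.0007611025584374513], [0.9998226739865297, -0.018818603070970906, -0.0006933692254978742], [-0.0007075691327785637, -0.0007479197214050669, -0.9999994699808659]]
```

View pics/w1b.png

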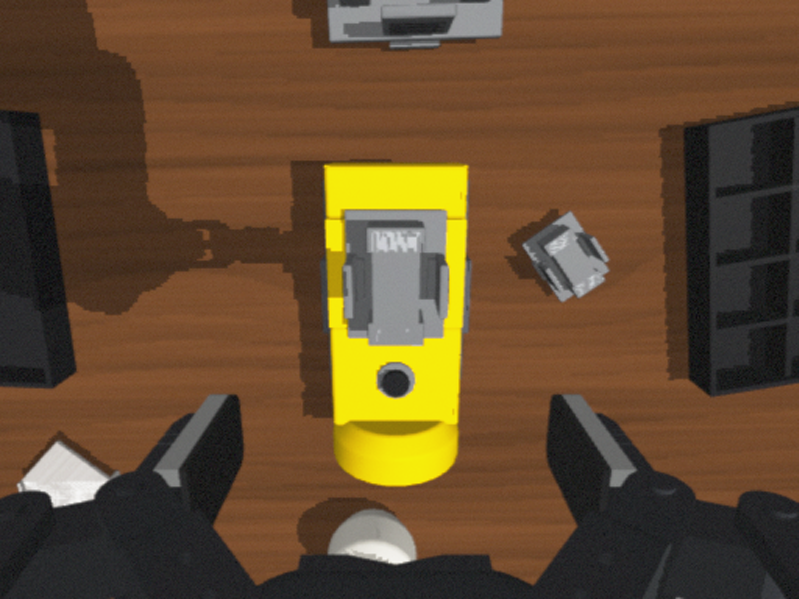

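```bash
python3 - <<'E'
import cv2
a=cv2.imread("pics/w1.png")
cv2.imwrite("pics/w1c.png",cv2.resize(a[125:225,205:305],(600,600),interpolation=cv2.INTER_NEAREST))
E
```

```text
(no output)
```

View pics/w1c.png

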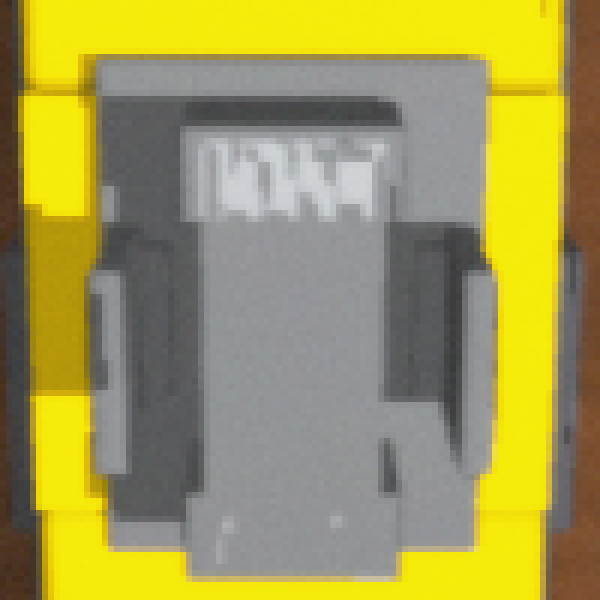

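```bash
python3 - <<'E'
from h import *
s=state();P=(s['tool_pos'],s['ee_rot'])
f=lambda c:np.array(c)/6+[205,125]-.5
rep('plate',ray('wrist',f([(474,548),(108,548),(97,60),(488,60)]),.067,P))
rep('tabs',ray('wrist',f([(490,475),(97,474),(90,271),(497,271)]),.102,P))
E
```

```text
plate [[0.5557, 0.0384], [0.5546, -0.0212], [0.4758, -0.0193], [0.4769, 0.0399]] ctr [0.5158 0.0094] sides [0.0597 0.0789 0.0593 0.0788]
  xdir deg -1.22
tabs [[0.5315, 0.0375], [0.5303, -0.0186], [0.5006, -0.0182], [0.5017, 0.0381]] ctr [0.516  0.0097] sides [0.0561 0.0296 0.0564 0.0298]
  xdir deg -1.03
```

```bash
python3 - <<'E'
from h import *
s=state();p,R=s['tool_pos'],s['ee_rot']
for z in (0,-.005,-.010,-.013,-.02):
  for x in(-.0427,.0427):
    print(z,(proj('wrist',np.array([(x,-.011,z),(x,.011,z)])@R.T+p,(p,R))*1.5625).round(0).tolist())
import cv2
a=cv2.imread("pics/w1.png")
cv2.imwrite("pics/w1d.png",cv2.resize(a[234:334,85:185],(600,600),interpolation=cv2.INTER_NEAREST))
E
```

```text
0 [[270.0, 340.0], [274.0, 398.0]]
0 [[522.0, 339.0], [518.0, 398.0]]
-0.005 [[266.0, 345.0], [271.0, 405.0]]
-0.005 [[526.0, 345.0], [521.0, 405.0]]
-0.01 [[263.0, 351.0], [268.0, 412.0]]
-0.01 [[530.0, 351.0], [525.0, 412.0]]
-0.013 [[260.0, 354.0], [266.0, 417.0]]
-0.013 [[532.0, 354.0], [527.0, 417.0]]
-0.02 [[255.0, 363.0], [260.0, 428.0]]
-0.02 [[538.0, 363.0], [532.0, 428.0]]
```

View pics/w1d.png

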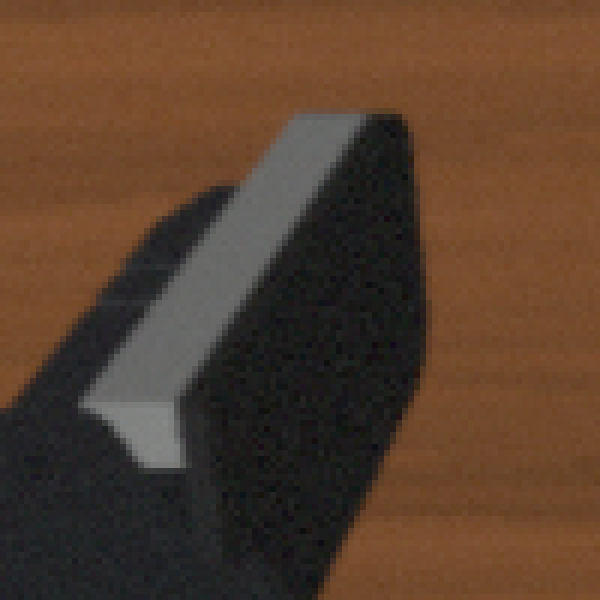

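```bash
python3 - <<'E'
from h import *
c=calibration('wrist');K=np.array(c['camera_matrix']);M=np.array(c['mount'])
f=lambda u:np.array(u)/6+[85,234]-.5
def hit(u,ax,val):
    d=M[:3,:3]@np.linalg.solve(K,[*f(u),1]);o=M[:3,3];return (o+d*(val-o[ax])/d[ax]).round(4)
for u in [(300,115),(365,115),(408,118),(428,310),(180,400),(85,400),(180,468)]:
    print(u,'y-.011',hit(u,1,-.011),'y+.011',hit(u,1,.011),'x-.0427',hit(u,0,-.0427))
E
```

```text
(300, 115) y-.011 [-0.0491 -0.011  -0.0408] y+.011 [-0.0661  0.011   0.0027] x-.0427 [-0.0427 -0.0193 -0.0572]
(365, 115) y-.011 [-0.0446 -0.011  -0.0408] y+.011 [-0.0601  0.011   0.0027] x-.0427 [-0.0427 -0.0138 -0.0463]
(408, 118) y-.011 [-0.0416 -0.011  -0.0413] y+.011 [-0.0559  0.011   0.0021] x-.0427 [-0.0427 -0.0092 -0.0378]
(428, 310) y-.011 [-0.0336 -0.011  -0.0651] y+.011 [-0.0452  0.011  -0.0301] x-.0427 [-0.0427  0.0063 -0.0375]
(180, 400) y-.011 [-0.0443 -0.011  -0.0738] y+.011 [-0.0596  0.011  -0.0417] x-.0427 [-0.0427 -0.0133 -0.0771]
(85, 400) y-.011 [-0.0493 -0.011  -0.0738] y+.011 [-0.0664  0.011  -0.0417] x-.0427 [-0.0427 -0.0195 -0.0862]
(180, 468) y-.011 [-0.042  -0.011  -0.0795] y+.011 [-0.0566  0.011  -0.0495] x-.0427 [-0.0427 -0.01   -0.0781]
```

The measured cover matches its nominal size: centre (0.516, 0.0095), yaw −1.1°, 79x60 plate and 56 mm across the tabs. In the wrist picture, though, the open pad tips seem to sit well behind the TCP. I'll check that with the side camera.

```bash
python3 - <<'E'
from h import *
import cv2
a=capture('side');s=state();p=s['tool_pos'];R=s['ee_rot']
print(proj('side',np.array([(0,0,0),(-.0427,0,0),(.0427,0,0),(0,0,-.0187),(-.0427,0,-.013),(.0427,0,-.013),(-.0427,0,-.038),(.0427,0,-.038)])@R.T+p).round(1).tolist())
cv2.imwrite('pics/s2.png',a);cv2.imwrite('pics/s2b.png',cv2.resize(a[30:230,190:390],(600,600),interpolation=cv2.INTER_CUBIC))
E
```

```text
[[288.3, 120.9], [297.0, 130.9], [280.3, 111.7], [288.9, 111.8], [297.6, 124.4], [280.6, 105.6], [298.7, 111.5], [281.3, 93.4]]
```

View pics/s2b.png

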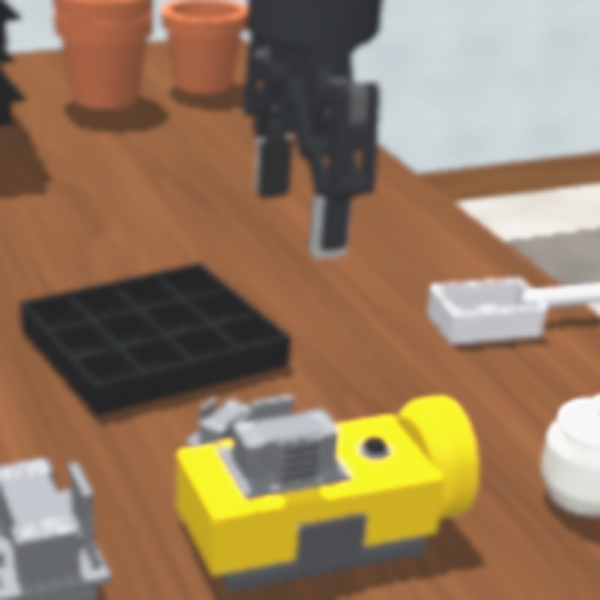

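Both cameras put the open pad tips about 35 mm behind the reported TCP. I'll half-close in free air and measure the tips at grasp width.

```bash
python3 -m crank '[[0,0,0,0,0,0,0],[0,0,0,0,0,0,0],[0,0,0,0,0,0,0],[0,0,0,0,0,0,0],[0,0,0,0,0,0,0],[0,0,0,0,0,0,0],[0,0,0,0,0,0,0],[0,0,0,0,0,0,0]]' 30
python3 - <<'E'
from h import *
import cv2
s=state();print(s['clock'],s['tool_pos'],s['width'])
a=capture('wrist');cv2.imwrite('pics/w3.png',a)
cv2.imwrite('pics/w3b.png',cv2.resize(a[200:384,130:380],(800,589),interpolation=cv2.INTER_NEAREST))
b=capture('side');cv2.imwrite('pics/s3b.png',cv2.resize(b[30:230,190:390],(600,600),interpolation=cv2.INTER_CUBIC))
E
```

```text
clock: 2.65
tool_pos: [0.5141, 0.0096, 0.2082]
ee_rot: [[0.018, 1.0, -0.0], [1.0, -0.018, -0.001], [-0.001, -0.0, -1.0]]
wrist_force: [0.8, 0.6, 1.1]
width: 0.0427
2.65 [0.51411275 0.00961057 0.20820702] 0.04268797120671055
```

View pics/w3b.png

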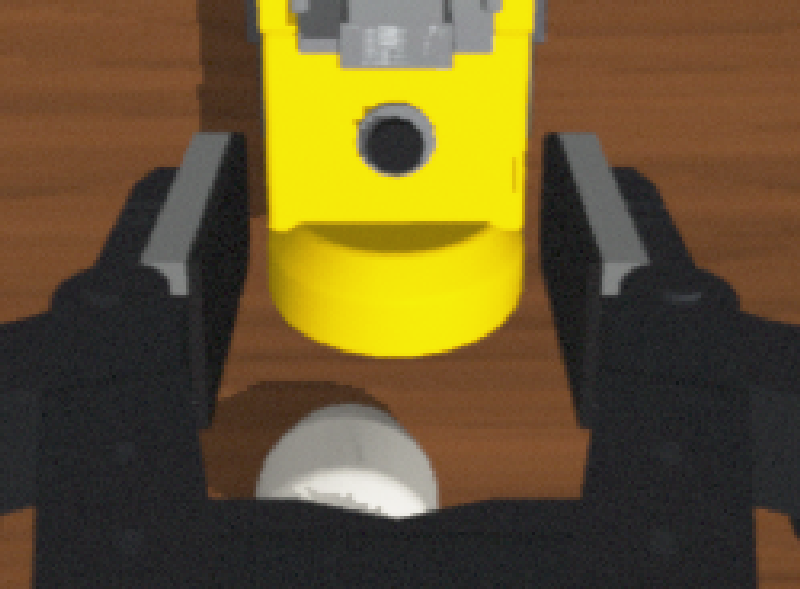

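View pics/s3b.png

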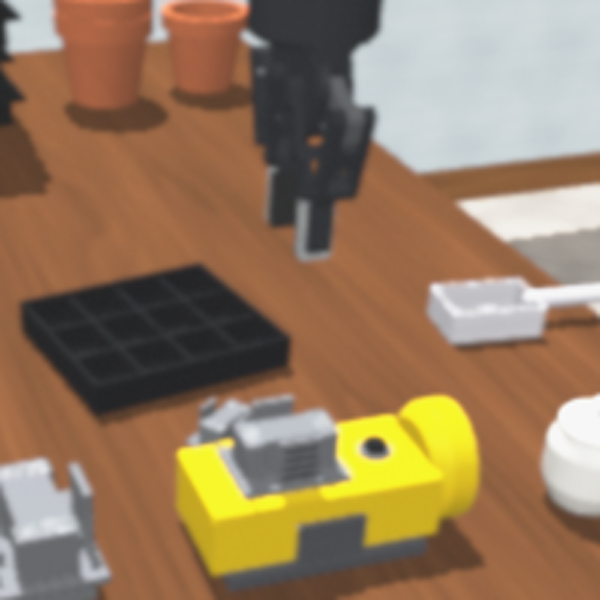

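```bash
python3 - <<'E'
from h import *
s=state();p=s['tool_pos'];R=s['ee_rot']
for z in (0,-.01,-.02,-.03,-.035): print(z,*[proj('side',np.array([(x,-.011,z),(x,.011,z)])@R.T+p).round(1).tolist() for x in(-.0213,.0213)])
c=calibration('wrist');K=np.array(c['camera_matrix']);M=np.array(c['mount'])
f=lambda u:np.array(u)/3.2+[130,200]-.5
def hit(u,ax,val):
    d=M[:3,:3]@np.linalg.solve(K,[*f(u),1]);o=M[:3,3];return (o+d*(val-o[ax])/d[ax]).round(4)
for u in [(240,135),(545,135),(247,262),(542,262)]: print(u,hit(u,0,-.0213 if u[0]<400 else .0213),hit(u,1,-.011))
E
```

```text
0 [[287.0, 126.6], [298.0, 125.1]] [[278.9, 116.9], [289.5, 115.6]]
-0.01 [[287.4, 121.6], [298.5, 120.2]] [[279.2, 112.1], [289.8, 110.8]]
-0.02 [[287.7, 116.6], [298.9, 115.2]] [[279.4, 107.3], [290.2, 106.0]]
-0.03 [[288.1, 111.5], [299.3, 110.1]] [[279.7, 102.3], [290.6, 101.0]]
-0.035 [[288.3, 108.9], [299.6, 107.6]] [[279.9, 99.8], [290.7, 98.6]]
(240, 135) [-0.0213 -0.0123 -0.033 ] [-0.0217 -0.011  -0.0302]
(545, 135) [ 0.0213 -0.0083 -0.0244] [ 0.0204 -0.011  -0.0303]
(247, 262) [-0.0213  0.0079 -0.032 ] [-0.0165 -0.011  -0.0627]
(542, 262) [ 0.0213  0.0109 -0.027 ] [ 0.0157 -0.011  -0.0627]
```

Two views put the tips 20–30 mm behind the TCP at grasp width, so the tip height from the spec is uncertain. I'll descend in stages and look at each one.

```bash
python3 -m crank '[[0.6,1,0,-30,0,0,0],[0.6,2,0,-60,0,0,0],[0.6,2,0,-85,0,0,0],[0.6,2,0,-105,0,0,0],[0.6,2,0,-118,0,0,0],[0.6,2,0,-128,0,0,0],[0.6,2,0,-128,0,0,0],[0.6,2,0,-128,0,0,0]]' 30
python3 - <<'E'
from h import *
import cv2
s=state();print(s['clock'],s['tool_pos'],s['width'])
a=capture('wrist');cv2.imwrite('pics/w4b.png',cv2.resize(a,None,fx=1.56,fy=1.56,interpolation=cv2.INTER_CUBIC))
b=capture('side');cv2.imwrite('pics/s4b.png',cv2.resize(b[110:250,220:380],(686,600),interpolation=cv2.INTER_CUBIC))
E
```

```text
clock: 3.55
tool_pos: [0.5164, 0.0096, 0.0806]
ee_rot: [[0.018, 1.0, 0.001], [1.0, -0.018, -0.001], [-0.001, 0.001, -1.0]]
wrist_force: [0.3, 0.2, 1.1]
width: 0.0683
3.55 [0.51644321 0.00957716 0.08063725] 0.06829625088493567
```

View pics/w4b.png

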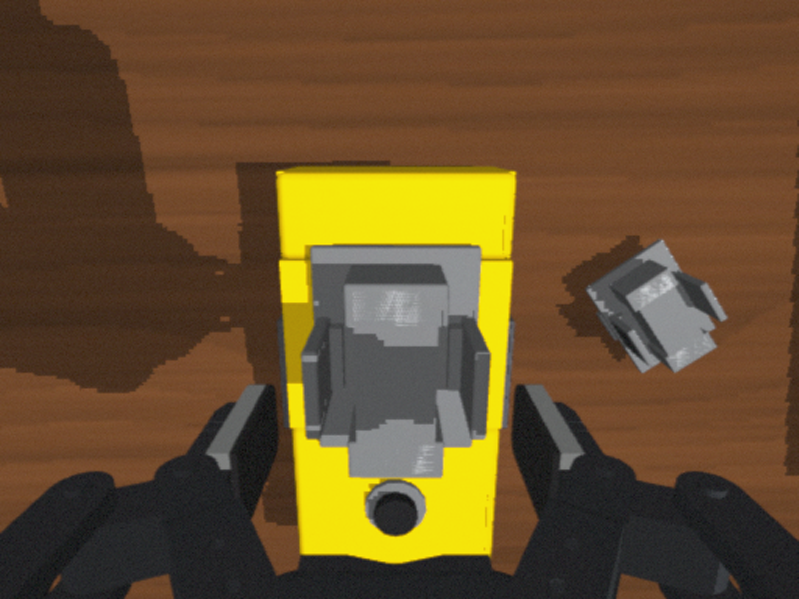

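View pics/s4b.png

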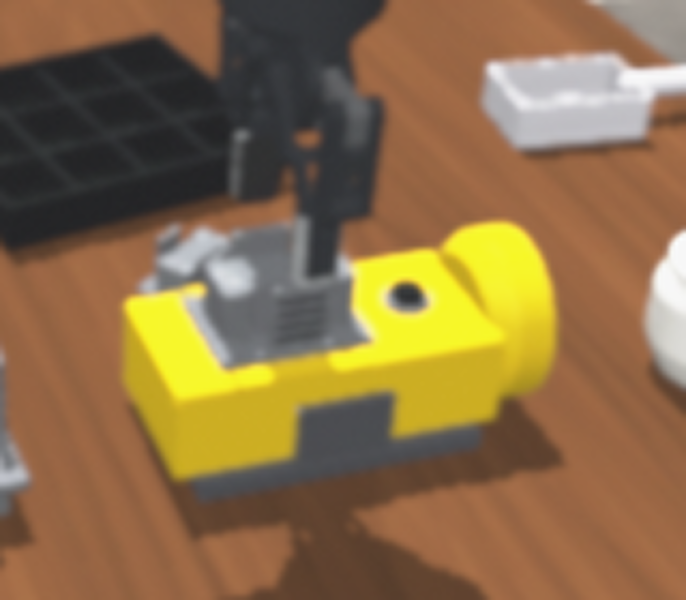

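The pads straddle the tabs, but the tips are only about level with the tab tops. I'll go lower in two small stages while watching the force.

```bash
python3 -m crank '[[0.6,0,0,-5,0,0,0],[0.6,0,0,-10,0,0,0],[0.6,0,0,-15,0,0,0],[0.6,0,0,-20,0,0,0],[0.6,0,0,-22,0,0,0],[0.6,0,0,-24,0,0,0],[0.6,0,0,-24,0,0,0],[0.6,0,0,-24,0,0,0]]' 30
python3 - <<'E'
from h import *
import cv2
a=capture('wrist');cv2.imwrite('pics/w5b.png',cv2.resize(a[150:384,130:380],(640,600),interpolation=cv2.INTER_CUBIC))
b=capture('side');cv2.imwrite('pics/s5b.png',cv2.resize(b[110:250,220:380],(686,600),interpolation=cv2.INTER_CUBIC))
E
```

```text
clock: 4.45
tool_pos: [0.5167, 0.0095, 0.057]
ee_rot: [[0.018, 1.0, 0.002], [1.0, -0.018, -0.001], [-0.001, 0.002, -1.0]]
wrist_force: [-0.4, 0.0, 0.4]
width: 0.0686
```

View pics/w5b.png

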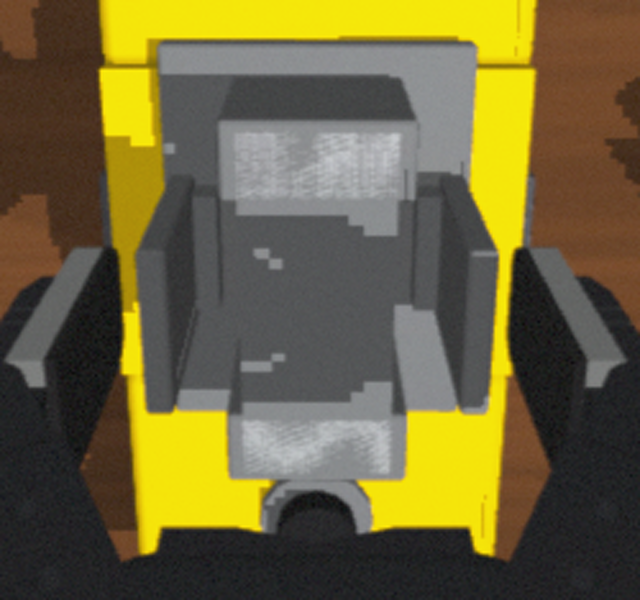

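View pics/s5b.png

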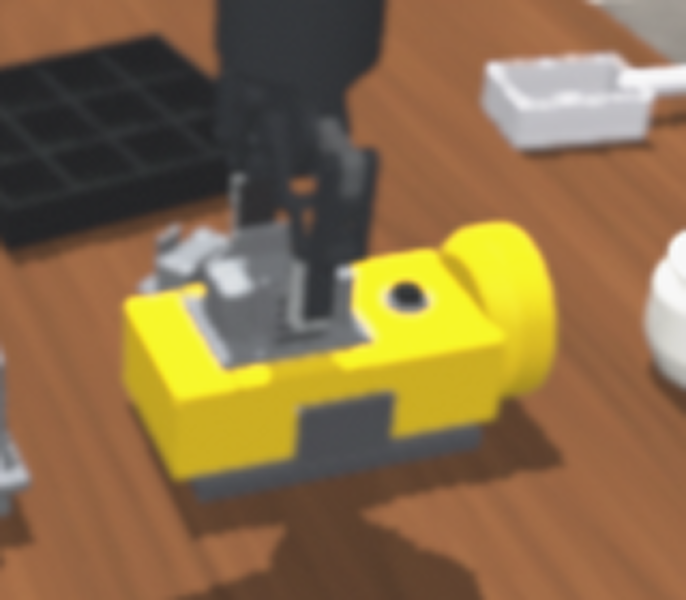

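```bash
python3 - <<'E'
from h import *
s=state();p=s['tool_pos'];R=s['ee_rot']
for z in (.07,.075,.08,.085,.09): print(z,'side near-finger inner tip',proj('side',np.array([(-.0343,-.011,z-0),( -.0343,.011,z)])*[1,1,0]@R.T+[p[0],p[1],z]).round(1).tolist())
c=calibration('wrist');K=np.array(c['camera_matrix']);M=np.array(c['mount'])
f=lambda u:np.array(u)/2.56+[130,150]-.5
def hit(u,ax,val):
    d=M[:3,:3]@np.linalg.solve(K,[*f(u),1]);o=M[:3,3];q=o+d*(val-o[ax])/d[ax];return (R@q+p).round(4)
for u in [(120,250),(513,250)]: print(u,hit(u,0,-.0343 if u[0]<300 else .0343),hit(u,1,-.011))
E
```

```text
0.07 side near-finger inner tip [[286.1, 191.0], [296.2, 189.2]]
0.075 side near-finger inner tip [[286.3, 189.0], [296.4, 187.2]]
0.08 side near-finger inner tip [[286.4, 187.0], [296.6, 185.2]]
0.085 side near-finger inner tip [[286.6, 184.9], [296.8, 183.2]]
0.09 side near-finger inner tip [[286.8, 182.9], [297.0, 181.1]]
(120, 250) [ 0.5076 -0.0246  0.0875] [ 0.505  -0.0232  0.0928]
(513, 250) [0.5097 0.044  0.0856] [0.5062 0.0423 0.0928]
```

The tips are at about 0.083 m by both views, with no contact, and closing will bring them down to about 0.077 m, above the plate at 0.067. I'll close with 30 N here.

```bash
python3 -m crank '[[-0.3,0,0,0,0,0,0],[-0.3,0,0,0,0,0,0],[-0.3,0,0,0,0,0,0],[-0.3,0,0,0,0,0,0],[-0.3,0,0,0,0,0,0],[-0.3,0,0,0,0,0,0],[-0.3,0,0,0,0,0,0],[-0.3,0,0,0,0,0,0]]' 30
python3 - <<'E'
from h import *
import cv2
a=capture('wrist');cv2.imwrite('pics/w6b.png',cv2.resize(a[150:384,130:380],(640,600),interpolation=cv2.INTER_CUBIC))
E
```

```text
clock: 5.35
tool_pos: [0.5172, 0.0097, 0.0584]
ee_rot: [[0.018, 1.0, 0.004], [1.0, -0.018, -0.001], [-0.001, 0.004, -1.0]]
wrist_force: [-2.6, 2.0, 10.6]
width: 0.0392
```

View pics/w6b.png

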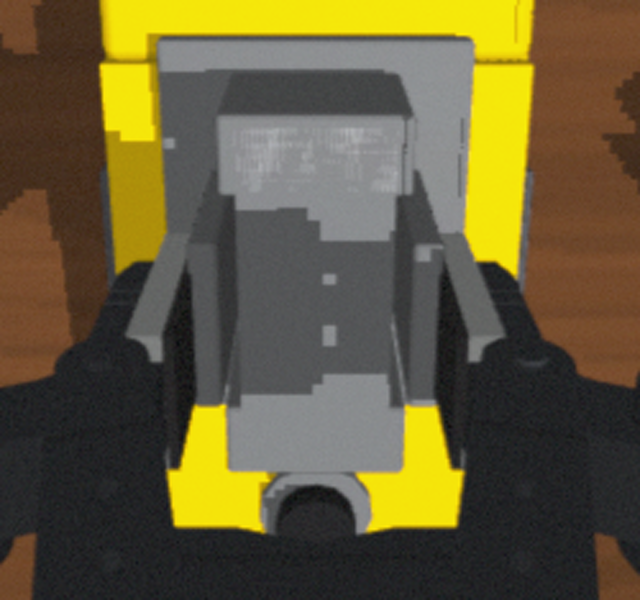

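Both tabs are pressed and the width reads 39 mm. Now lifting straight up.

```bash
python3 -m crank '[[-0.3,0,0,4,0,0,0],[-0.3,0,0,8,0,0,0],[-0.3,0,0,14,0,0,0],[-0.3,0,0,22,0,0,0],[-0.3,0,0,34,0,0,0],[-0.3,0,0,50,0,0,0],[-0.3,0,0,65,0,0,0],[-0.3,0,0,80,0,0,0]]' 30
python3 - <<'E'
from h import *
import cv2
a=capture('wrist');cv2.imwrite('pics/w7b.png',cv2.resize(a,None,fx=1.56,fy=1.56,interpolation=cv2.INTER_CUBIC))
E
```

```text
clock: 6.2
tool_pos: [0.5171, 0.0096, 0.1394]
ee_rot: [[0.018, 1.0, 0.004], [1.0, -0.018, -0.001], [-0.001, 0.004, -1.0]]
wrist_force: [0.2, 0.5, -0.6]
width: 0.0387
```

View pics/w7b.png

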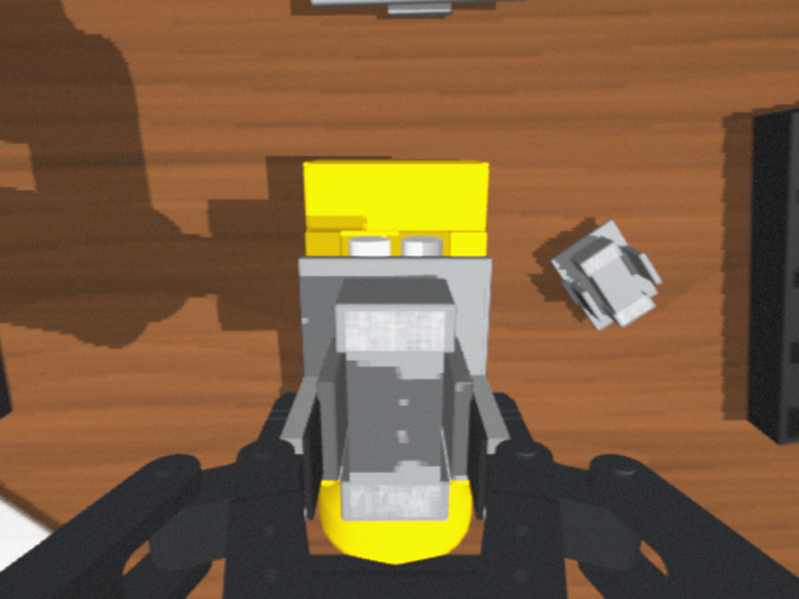

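The cover is off and the batteries are exposed. Carrying it to the tray at about (0.502, −0.320).

```bash
python3 -m crank '[[-0.3,-1,-20,4,0,0,0],[-0.3,-3,-60,8,0,0,0],[-0.3,-5,-105,8,0,0,0],[-0.3,-7,-150,8,0,0,0],[-0.3,-9,-195,8,0,0,0],[-0.3,-11,-240,8,0,0,0],[-0.3,-13,-285,8,0,0,0],[-0.3,-15,-310,8,0,0,0]]' 30
python3 -m crank '[[-0.3,0,-15,0,0,0,0],[-0.3,0,-20,0,0,0,0],[-0.3,0,-20,0,0,0,0],[-0.3,0,-20,0,0,0,0],[-0.3,0,-20,0,0,0,0],[-0.3,0,-20,0,0,0,0],[-0.3,0,-20,0,0,0,0],[-0.3,0,-20,0,0,0,0]]' 30
python3 - <<'E'
from h import *
import cv2
s=state();p,R=s['tool_pos'],s['ee_rot'];print(p)
a=capture('wrist');cv2.imwrite('pics/w8b.png',cv2.resize(a,None,fx=1.56,fy=1.56,interpolation=cv2.INTER_CUBIC))
a=capture('side');cv2.imwrite('pics/s8b.png',cv2.resize(a,None,fx=1.56,fy=1.56,interpolation=cv2.INTER_CUBIC))
E
```

```text
clock: 7.05
tool_pos: [0.5026, -0.3038, 0.1494]
ee_rot: [[0.021, 1.0, 0.008], [1.0, -0.02, -0.003], [-0.003, 0.008, -1.0]]
wrist_force: [-0.1, -0.4, -1.0]
width: 0.039
clock: 7.85
tool_pos: [0.5027, -0.3235, 0.1495]
ee_rot: [[0.02, 1.0, 0.008], [1.0, -0.02, -0.003], [-0.003, 0.008, -1.0]]
wrist_force: [-0.3, -1.0, -0.6]
width: 0.0387
[ 0.5026696  -0.32353363  0.14946796]
```

View pics/w8b.png

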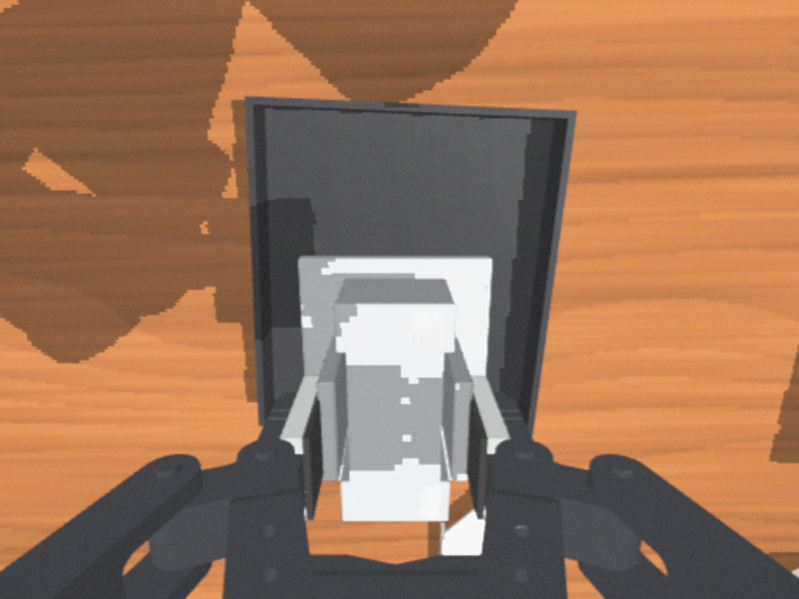

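View pics/s8b.png

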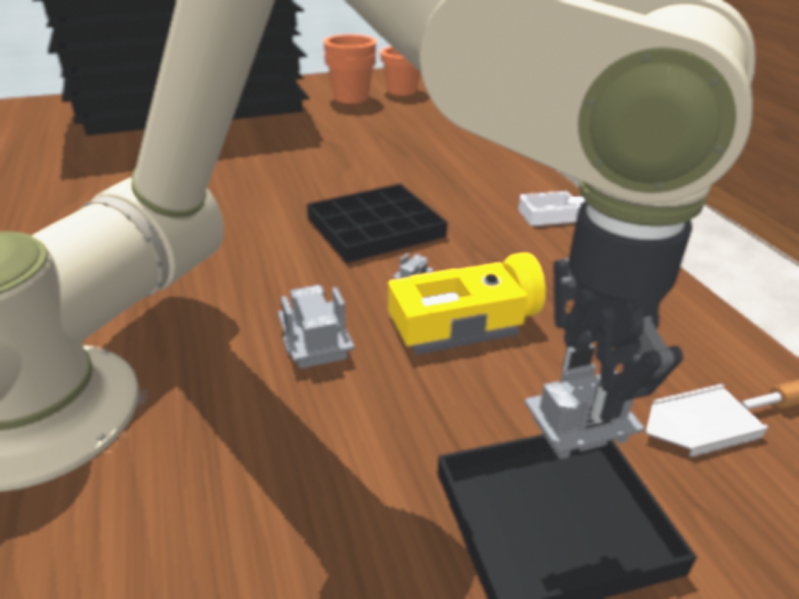

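```bash
python3 - <<'E'
from h import *
s=state();P=(s['tool_pos'],s['ee_rot'])
q=ray('wrist',np.array([(247,98),(577,112)])/1.5625-.2,.03,P)[:,:2];print(q.round(4),np.linalg.norm(q[0]-q[1]))
d=(q[1]-q[0])/np.linalg.norm(q[1]-q[0]);x=np.array([d[1],-d[0]]);print('ctr',q.mean(0)+x*.095,'yaw',np.degrees(np.arctan2(x[1],x[0])))
E
```

```text
[[ 0.4051 -0.3978]
 [ 0.4153 -0.2297]] 0.16839841941253636
ctr [ 0.50500946 -0.31948867] yaw -3.4659216532570443
```

The tray centre comes out at (0.505, −0.319), which agrees with the top view. Set-down should be at TCP z ≈ 0.016. I'll descend most of the way first.

```bash
python3 -m crank '[[-0.3,1,2,-20,0,0,0],[-0.3,2,4,-45,0,0,0],[-0.3,2,4,-70,0,0,0],[-0.3,2,4,-90,0,0,0],[-0.3,2,4,-105,0,0,0],[-0.3,2,4,-115,0,0,0],[-0.3,2,4,-120,0,0,0],[-0.3,2,4,-120,0,0,0]]' 30
python3 - <<'E'
from h import *
import cv2
a=capture('side');cv2.imwrite('pics/s9b.png',cv2.resize(a[200:384,270:470],(652,600),interpolation=cv2.INTER_CUBIC))
E
```

```text
clock: 8.75
tool_pos: [0.5046, -0.3197, 0.0292]
ee_rot: [[0.02, 1.0, 0.008], [1.0, -0.02, -0.003], [-0.002, 0.008, -1.0]]
wrist_force: [-0.7, -0.5, -0.1]
width: 0.0389
```

View pics/s9b.png

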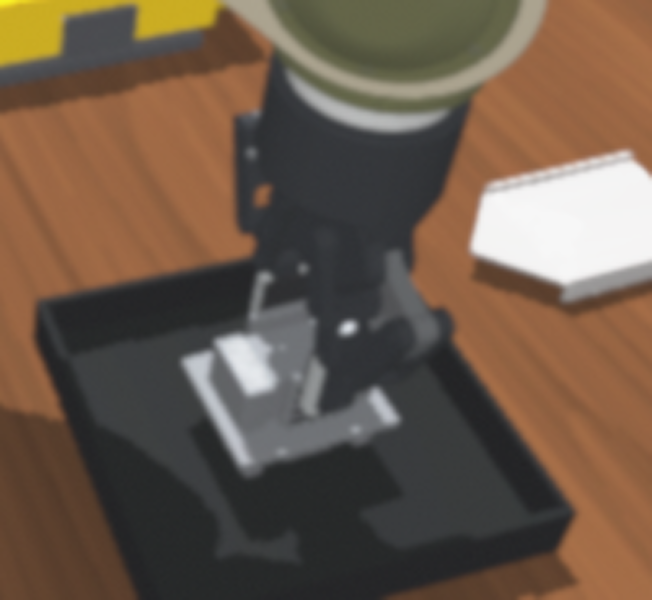

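The cover hovers level over the middle of the tray. I'll lower the last ~13 mm in small steps.

```bash
python3 -m crank '[[-0.3,0,0,-2,0,0,0],[-0.3,0,0,-4,0,0,0],[-0.3,0,0,-6,0,0,0],[-0.3,0,0,-8,0,0,0],[-0.3,0,0,-10,0,0,0],[-0.3,0,0,-11,0,0,0],[-0.3,0,0,-11,0,0,0],[-0.3,0,0,-11,0,0,0]]' 30
```

```text
clock: 9.6
tool_pos: [0.5048, -0.3199, 0.0188]
ee_rot: [[0.02, 1.0, 0.008], [1.0, -0.02, -0.003], [-0.003, 0.008, -1.0]]
wrist_force: [0.1, 0.1, -1.9]
width: 0.039
```

```bash
python3 -m crank '[[-0.3,0,0,-1,0,0,0],[-0.3,0,0,-1,0,0,0],[-0.3,0,0,-2,0,0,0],[-0.3,0,0,-2,0,0,0],[-0.3,0,0,-3,0,0,0],[-0.3,0,0,-3,0,0,0],[-0.3,0,0,-3,0,0,0],[-0.3,0,0,-3,0,0,0]]' 30
```

```text
clock: 10.4
tool_pos: [0.5051, -0.3201, 0.0166]
ee_rot: [[0.02, 1.0, 0.009], [1.0, -0.02, -0.004], [-0.004, 0.009, -1.0]]
wrist_force: [-0.1, 1.2, 6.3]
width: 0.0389
```

Contact: 6 N upward at TCP z 0.0166, as predicted. Opening in steps.

```bash
python3 -m crank '[[0,0,0,0,0,0,0],[0.1,0,0,0,0,0,0],[0.25,0,0,0,0,0,0],[0.35,0,0,0,0,0,0],[0.5,0,0,0,0,0,0],[0.65,0,0,0,0,0,0],[0.65,0,0,0,0,0,0],[0.65,0,0,0,0,0,0]]'
python3 - <<'E'
from h import *
import cv2
a=capture('wrist');cv2.imwrite('pics/w10.png',cv2.resize(a,None,fx=1.56,fy=1.56,interpolation=cv2.INTER_CUBIC))
E
```

```text
clock: 11.2
tool_pos: [0.5051, -0.3201, 0.0166]
ee_rot: [[0.02, 1.0, 0.009], [1.0, -0.02, -0.004], [-0.004, 0.009, -1.0]]
wrist_force: [-0.5, 0.0, -0.1]
width: 0.0702
```

View pics/w10.png

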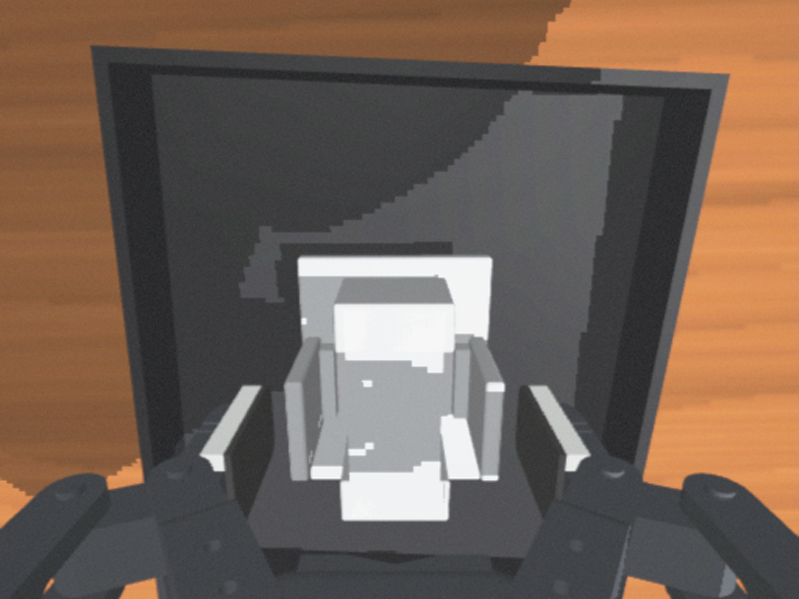

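The cover is free with its tabs sprung out, and the pads are clear on both sides. Retracting straight up.

```bash
python3 -m crank '[[0.65,0,0,10,0,0,0],[0.65,0,0,25,0,0,0],[0.65,0,0,45,0,0,0],[0.65,0,0,70,0,0,0],[0.65,0,0,95,0,0,0],[0.65,0,0,120,0,0,0],[0.65,0,0,145,0,0,0],[0.65,0,0,145,0,0,0]]'
python3 - <<'E'
from h import *
import cv2
s=state();print(s['tool_pos'])
a=capture('wrist');cv2.imwrite('pics/w11.png',cv2.resize(a,None,fx=1.56,fy=1.56,interpolation=cv2.INTER_CUBIC))
a=capture('side');cv2.imwrite('pics/s11.png',cv2.resize(a[200:384,270:470],(652,600),interpolation=cv2.INTER_CUBIC))
E
```

```text
clock: 12.05
tool_pos: [0.5062, -0.321, 0.1659]
ee_rot: [[0.02, 1.0, 0.015], [1.0, -0.02, -0.009], [-0.009, 0.015, -1.0]]
wrist_force: [-0.1, -0.2, -0.1]
width: 0.0704
[ 0.50622807 -0.32102304  0.16593319]
```

View pics/w11.png

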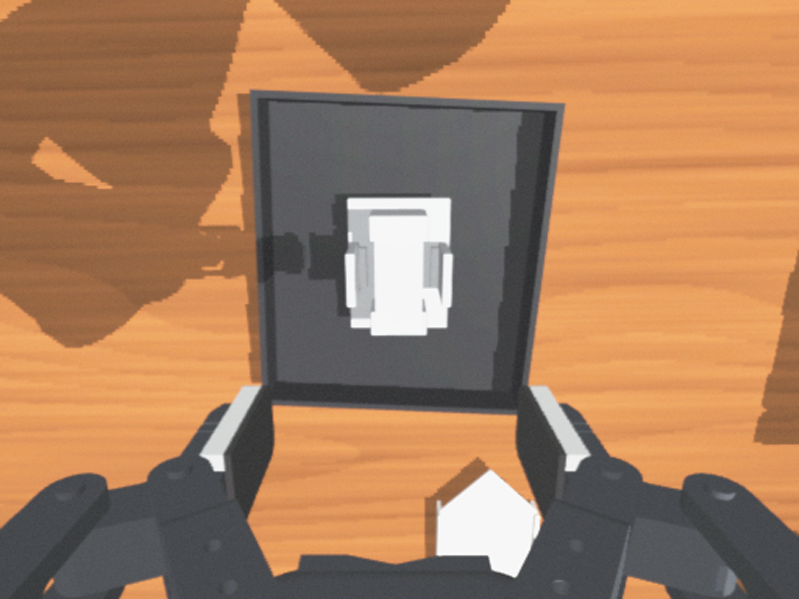

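View pics/s11.png

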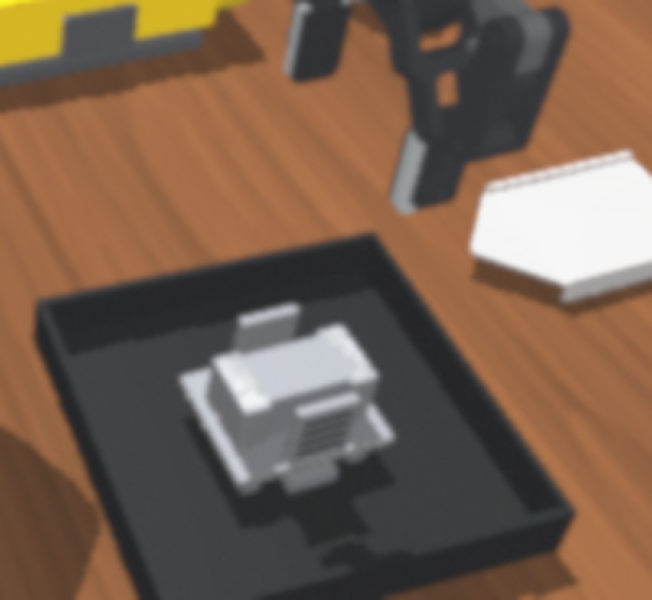

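```bash
python3 - <<'E'
from h import *
s=state();P=(s['tool_pos'],s['ee_rot'])
rep('plate',ray('wrist',np.array([(447,329),(351,329),(347,198),(451,198)])/1.5625-.2,.025,P))
rep('tabs',ray('wrist',np.array([(451,306),(347,306),(345,254),(453,254)])/1.5625-.2,.06,P))
sign_off()
E
```

```text
plate [[0.5413, -0.2899], [0.5401, -0.349], [0.4607, -0.3476], [0.4619, -0.2884]] ctr [ 0.501  -0.3187] sides [0.0591 0.0795 0.0593 0.0794]
  xdir deg -1.06
tabs [[0.5152, -0.2912], [0.5141, -0.347], [0.4857, -0.3466], [0.4868, -0.2905]] ctr [ 0.5005 -0.3188] sides [0.0558 0.0284 0.0562 0.0284]
  xdir deg -1.06
the job is handed in; nothing more can be done
```

I pressed the cover's two tabs together with 30 N, lifted the cover off the torch and carried it to the plain tray on the robot's right. I set it on the tray floor with about 6 N of contact, let go, retracted and handed the job in at about 12 s of the 32 s.

**Last checks:**
- **Position:** the cover lies level at about (0.501, −0.319), within about 5 mm of the measured tray centre.
- **Height:** the plate measures 79 x 59 mm at the height it would have resting on the floor, as it should.
- **Tabs:** their outer faces measure about 56 mm apart, so they have sprung back.
- **Robot:** the gripper is about 0.15 m above where it let go, and the wrist force is near zero.

**One disagreement:** the pictures put the finger tips roughly 20–30 mm behind the reported TCP at grasp width, while the spec puts the TCP at the very end of the fingers. I set the grasp height from the pictures instead. Contact in the tray then came at TCP z 0.0166, against 0.0164 predicted from the grasp.

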